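# Hold the bayonet cap of a pressure pot at its half-way bleed position

### The arm

A 6-joint arm with a two-finger parallel gripper is mounted at the origin on a cart in front of the work surface, level with it; the furniture and walls round the work are solid. World frame = base frame: x ahead of the robot, y to its left, z up, the work surface at z = 0. Lengths are in m, angles in rad, forces in N, time in s.
With the tool pointing down it reaches from about 0.35 to 0.975 m from the base axis. Payload 4.9 kg.
Tool frame: the origin (TCP) lies midway between the tips of the shut fingers; the grasp point (between the pads) lies 19 mm behind it; z points along the fingers, y is the direction in which the jaws open and shut (so a half turn about z gives the same grasp; the last joint's range is limited). The gripper opens to 85 mm and grips with 20 to 120 N. Pads are 22 mm wide; open, the fingers measure 114 mm over their backs; the gripper's body (76 mm by 85 mm) begins 54 mm behind the grasp point. The pads swing forward as they close: fully open they stand 13 mm farther back than shut.
Start: joints at [1.168, 0.053, 1.613, -0, 1.476, -0.119], TCP at [0.175, 0.6, 0.231] pointing down, gripper open.
Joint ranges: [-3.01, 3.01], [-1.01, 2.22], [0.06, 2.58], [-1.02, 4.17], [0.09, 2.62], [-3.14, 3.14]. Speed limits (rad/s): [2.57, 2.57, 3.14, 3.14, 3.14, 3.14].

### API

Orientations are given as a unit quaternion [w, x, y, z].
In Python, from plant import state, grab_frame, camera_info, job_done, cut_out gives the robot as it stands.
- The arm moves only by the tool step_arm, never from a script. Its argument "moves" is a list of rows, each a list of 7 numbers: the shift along the tool's x, y, z in m, then the turn, a rotation vector about the tool's x, y, z in rad, then the finger opening in m, from 0 to 0.0854. A call has 1 to 8 rows; each row shifts and turns the commanded pose from where the row before left it, along the tool's axes as they then stand; what a row does not reach is not made up. A row lasts 1/10 s, in which the tool goes at most 50 mm and 8.59 degrees, less where a joint would pass 70% of its speed; a pose out of reach is approached as far as the arm can. A call is refused whole if a number of a shift passes 0.05 or a number of a turn 0.15, either way. A call with a gripper value outside its range is refused whole. The fingers move at their own pace and stop on an object; the grip force is fixed at half the most. Time passes only in rows, so rows that do not move let the fingers close. It gives the time, the measured TCP pose, the force and the opening at its end, in the units of the state.
- state(): the state, without advancing time (a new reading comes with each control period).
- grab_frame(name): name is "scene" or "side" or "wrist"; returns (picture, depth): 400x640x3 uint8, red, green, blue; 400x640 float32, m along the optical axis (not along the pixel's ray), 0 where there is no reading.
- camera_info(name): a dict with "intrinsics" (3x3 intrinsics, pixels), "world_from_camera" (4x4, takes a point from camera to world coordinates). Camera axes: x right, y down, z forward; pixel columns grow to the right and rows downward; lengths in m; the calibration is good to about 2 mm. A picture is of the moment at which its call begins: read the wrist's pose just before it. camera_info takes no time and is no camera call; for the wrist camera it gives the pose at the moment of the call.
- job_done(): hands the job in, once; it reports no verdict.
Trained networks look in the newest picture that a camera, given by its name, has taken for a name from the list of things; names that differ only in an ending like _2 or _b are one class to them, and where a whole thing is asked for, a point or a joint stands for the part that bears it (a point fixed in the world has none). Each returns a list of dicts, best first, with "conf" (0 to 1); they miss things now and then, are a little off and sometimes report something else, mostly with a low value. They report only what shows in the picture. A call takes as long as a camera call.
- cut_out(camera, query): "mask" (400x640 bool, what is visible of it) and "point" ([column, row] in pixels, amid what is visible of it).
The state is a dict: "time": time; "joint_pos": joint angles; "joint_vel": joint speeds; "joint_efforts": joint torques, N m; "tool_pos": TCP position; "tool_rot": TCP orientation; "contact_force": force on the tool from outside, world axes, zero at the start; "ft_torque": the same for the moment, N m; "gripper_width": opening from 0.0 (shut) to 1.0 (fully open).
Only numpy, scipy, OpenCV 4.12 (cv2) and the standard library are available. Lean on these libraries where they do the work, as an engineer would, in place of code of your own. Each camera call takes 0.05 s, during which the arm holds its last target.

### The job

Slide the bayonet cap out of the open front of its keeper tray and seat it fully in the neck of the small pressure pot, lugs through the notches. Then turn it clockwise (seen from above) half way to its lock, so that the spring-loaded pointer stands at the longer middle rib, never as far as the lock click, and finish while holding it there by its bar: the spring would turn it back if you let go. Leave the other things where they are.

Things in the scene. Friction and masses are not known exactly. Their poses are not given: they have to be found in the camera images.
- cap: bare aluminium bayonet cap, loose, 160 g, upright in the keeper at the start. Origin: centre of the underside of its plug, z up. Plug: 34 mm diameter, 20 mm tall. At its foot two opposite lugs, 8 mm wide (y) and 8 mm tall, reach 25 mm from the axis along +x and -x. Disc: 64 mm diameter, 20 to 27 mm above the origin. Half a turn makes no difference.
- cap_bar (a point): middle of the cap's bar grip, on the cap's axis 50 mm above its origin. The bar is 44 mm long along x (parallel to the lugs), 14 mm thick along y and stands from 27 to 64 mm above the cap's origin.
- keeper: fixed sheet-steel tray, 124 mm (x) by 86 mm (y), floor 4 mm thick; origin: centre of its underside, z up. Over x = 2 to 62 mm side walls (72 mm apart inside) carry inward lips, 33.5 to 38 mm above the table, that overhang the cap's disc and leave a slot 48 mm wide along x for the bar. Back (+x) closed, front (-x) open. Fingers work above the lips.
- keeper_out (a point): point on the keeper's floor, 36 mm from its origin along its -x, on its centre line: a cap whose origin has slid here or farther out is clear of the lips and can be lifted.
- pot: fixed grey pressure pot, 140 mm across, 98 mm tall to the top of its steel neck; brass outlet at +x (to 84 mm from the axis), gauge at +y (to 80 mm). Origin: centre of its underside, z up. On its shoulder a pointer passes three ribs: first (rest), longer middle one (half way), last (locked). Under the neck's flange the lugs can turn clockwise from above; a stop bars the other way.
- neck_mouth (a point): centre of the top of the pot's neck, 98 mm above the pot's underside; axes as the pot. The bore is 37 mm in diameter; the flange round it is 9.5 mm thick and has two notches for the lugs, 13 mm wide, at the pot's +x and -x, reaching 31 mm from the axis.
- neck_seat (a point): point on the neck's axis, 20 mm below its top: the cap's origin lies here when its disc sits fully home on the neck. Axes as the pot.
- shutter (a joint): angle (rad) of the sprung shutter ring in the neck and its pointer: 0 at rest, growing clockwise from above. The lugs meet it once the cap has turned about 0.1 from the notches, then carry it (value = cap's turn less 0.05 to 0.15) against a return spring (0.024 N m at rest, 0.07 half way). Half way is 0.56 (cap turned about 0.66, 38 degrees); click balls from about 0.80; locked at the stop, 1.257.
- blue_tape: roll of tape, 84 mm across, 19 mm high, lying flat, a bystander; origin: centre of its underside.
- hex_bolt_1: hex bolt standing on its head, 61 mm tall, a bystander; origin: centre of its underside.
- end_cap_1: black square end cap, 30x30x19 mm, a bystander; origin: centre of its underside.
- bracket_1: small steel angle bracket, 30x40x40 mm, a bystander; origin: centre of its underside.

How it is judged:
By the outcome, as a careful person would: the job done as asked, in the order asked, and still so for the second after the job is handed in, while the arm keeps its last pose, push and grip.
It also fails if it takes over 40 s, if anything falls off the work surface, if the arm or the gripper's body presses on something with over 40 N, if the wrist force passes 120 N, or if a joint passes its speed limit or range.

## Working session

There is one attempt and no reset: what is moved stays moved. The work goes in short steps, Python scripts to look and compute and a tool call to move; the robot and the scene stay as the last step left them, time stands still between calls to the robot, and variables do not carry over. Pictures are saved under pics/ and viewed, and the job is handed in when it is done.

Besides the shell and the picture viewer there is one more tool, called after "Emit:" as name(argument=value, ...), one argument or row to a line, values as JSON. step_arm: Moves the arm, as the interface text tells. Its arguments: {"type":"object","properties":{"moves":{"type":"array"}},"required":["moves"]}

```bash
mkdir -p pics; cat > h.py <<'E'
import numpy as np, cv2
from plant import state, grab_frame, camera_info, job_done, cut_out
def save(n,im): cv2.imwrite('pics/'+n+'.png', im[:,:,::-1])
def cloud(cam, d, info=None):
    info=info or camera_info(cam); K=np.array(info['intrinsics']);T=np.array(info['world_from_camera'])
    v,u=np.mgrid[:d.shape[0],:d.shape[1]]
    P=np.stack([(u-K[0,2])/K[0,0]*d,(v-K[1,2])/K[1,1]*d,d],-1)
    return P@T[:3,:3].T+T[:3,3]
E
python3 - <<'E'
from h import *
s=state();print(s)
for c in ('scene','side','wrist'):
    im,d=grab_frame(c);save(c+'0',im);np.savez(c+'0.npz',im=im,d=d,T=camera_info(c)['world_from_camera'],K=camera_info(c)['intrinsics'])
    P=cloud(c,d)
    for q in ('cap','keeper','pot'):
        for r in cut_out(c,q)[:2]:
            m=r['mask']&(d>0); p=P[m]
            print(c,q,round(r['conf'],2),r['point'],m.sum(),np.median(p,0).round(3) if m.any() else '',p.min(0).round(3) if m.any() else '',p.max(0).round(3) if m.any() else '')
E
```

```text
{'time': 0.0, 'joint_pos': array([ 1.16800314e+00,  5.33447284e-02,  1.61426289e+00, -1.34874285e-05,
        1.47600129e+00, -1.18994433e-01]), 'joint_vel': array([-0.00020282, -0.00062806,  0.00056163,  0.00055813,  0.00010231,
        0.00088091]), 'joint_efforts': array([-2.28907549e-03, -3.93684661e+01, -3.70169806e+01, -3.07630607e-04,
        6.98267191e-03,  2.48333428e-06]), 'tool_pos': array([0.17476172, 0.59943371, 0.23008912]), 'tool_rot': array([-2.53554490e-04,  1.41422946e-01,  9.89948753e-01, -9.75741769e-04]), 'contact_force': array([ 0.94752438, -0.32795524,  0.36071156]), 'ft_torque': array([-0.00059216,  0.02541577,  0.0178988 ]), 'gripper_width': 1.0016123351027797}
scene cap 0.61 [339.5, 249.7] 975 [ 0.544 -0.395  0.036] [ 0.521 -0.419 -0.004] [ 0.594 -0.288  0.069]
scene keeper 0.96 [341.3, 270.6] 2460 [ 0.537 -0.414  0.004] [ 0.472 -0.439 -0.006] [ 0.625 -0.337  0.039]
scene pot 0.55 [294.2, 190.3] 3554 [ 0.563 -0.196  0.056] [ 0.509 -0.228 -0.004] [ 0.658 -0.111  0.099]
side cap 0.71 [240.5, 210.8] 439 [ 0.413 -0.144  0.016] [ 0.383 -0.198 -0.003] [ 0.462 -0.107  0.039]
side cap 0.56 [320.7, 246.2] 669 [ 0.55  -0.395  0.039] [ 0.522 -0.429  0.002] [ 0.594 -0.355  0.068]
side keeper 0.91 [325.5, 264.2] 1511 [ 0.547 -0.415  0.006] [ 0.46  -0.616 -0.006] [ 0.625 -0.301  0.13 ]
side pot 0.66 [312.7, 200.6] 2446 [ 0.572 -0.199  0.053] [ 0.512 -0.229 -0.907] [0.952 2.308 0.098]
```

View pics/scene0.png

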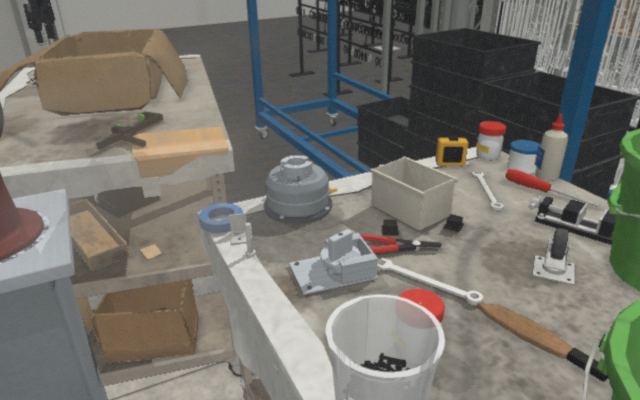

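View pics/side0.png

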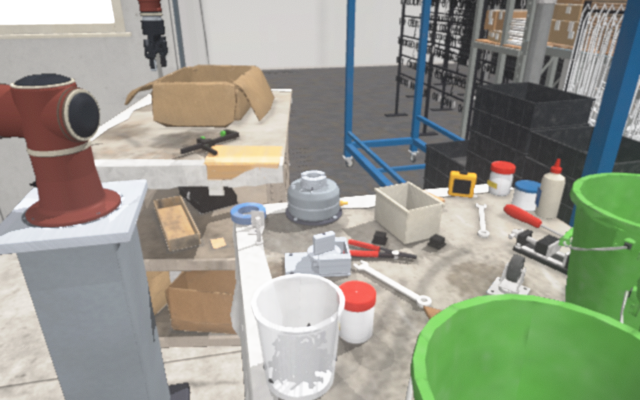

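View pics/wrist0.png

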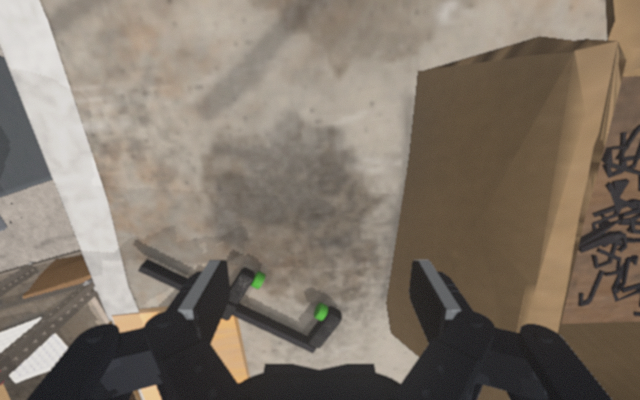

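```bash
python3 - <<'E'
from h import *
for c in ('scene','side','wrist'):
    i=camera_info(c);print(c,np.array(i['intrinsics']).round(1).tolist());print(np.array(i['world_from_camera']).round(3))
a=np.load('scene0.npz');P=cloud('scene',a['d'])
# pot
for nm,lo,hi,box in [('potneck',.092,.104,(.5,.7,-.3,-.05)),('lips',.033,.043,(.4,.7,-.5,-.3)),('bar',.055,.075,(.4,.7,-.5,-.3)),('wide',.006,.02,(.4,.7,-.5,-.3))]:
    m=(P[...,2]>lo)&(P[...,2]<hi)&(P[...,0]>box[0])&(P[...,0]<box[1])&(P[...,1]>box[2])&(P[...,1]<box[3])
    p=P[m][:,:2].astype(np.float32)
    print(nm,len(p),p.min(0),p.max(0),cv2.minAreaRect(p))
E
```

```text
scene [[501.4, 0.0, 308.8], [0.0, 501.4, 202.2], [0.0, 0.0, 1.0]]
[[ 0.907 -0.22   0.358  0.236]
 [-0.42  -0.424  0.802 -0.983]
 [-0.025 -0.878 -0.477  0.492]
 [ 0.     0.     0.     1.   ]]
side [[451.5, 0.0, 320.8], [0.0, 451.5, 201.8], [0.0, 0.0, 1.0]]
[[ 0.978 -0.09   0.19   0.391]
 [-0.21  -0.413  0.886 -1.13 ]
 [-0.002 -0.906 -0.423  0.488]
 [ 0.     0.     0.     1.   ]]
wrist [[317.8, 0.0, 319.0], [0.0, 317.8, 197.0], [0.0, 0.0, 1.0]]
[[ 0.28   0.907  0.313  0.094]
 [ 0.96  -0.265 -0.091  0.623]
 [-0.     0.326 -0.945  0.373]
 [ 0.     0.     0.     1.   ]]
potneck 310 [ 0.5490978  -0.18985629] [ 0.61009294 -0.12473698] ((0.5796565413475037, -0.15655744075775146), (0.06697262823581696, 0.05797949060797691), 82.3279037475586)
lips 549 [ 0.5312225  -0.43526226] [ 0.6044123  -0.34929383] ((0.5660847425460815, -0.3929685950279236), (0.08275260776281357, 0.06962598115205765), 83.3641128540039)
bar 259 [ 0.53079075 -0.40115714] [ 0.5744037 -0.3778503] ((0.5527656078338623, -0.3900216817855835), (0.04412924125790596, 0.015291564166545868), 12.944150924682617)
wide 989 [ 0.48539254 -0.49321058] [ 0.69997036 -0.3114973 ] ((0.5977866649627686, -0.3723503053188324), (0.17875024676322937, 0.21291351318359375), 69.46207427978516)
```

The scene view shows the keeper with the cap at about (340,255), its bar standing up, and the pot at (297,187). The bolt and tape are at (240,230) and (220,215). The arm is on the far left, so I'll lift it and swing over for a close wrist look.

Emit:
step_arm(
  moves=[
    [0,0,-0.05,0,0,0,0.085],
    [0,0,-0.05,0,0,0,0.085],
    [-0.03,-0.036,-0.02,0,0,0,0.085],
    [-0.03,-0.036,0,0,0,0,0.085],
    [-0.03,-0.036,0,0,0,0,0.085],
    [-0.03,-0.036,0,0,0,0,0.085],
    [-0.03,-0.036,0,0,0,0,0.085],
    [-0.03,-0.036,0,0,0,0,0.085],
  ],
)

```text
time: 1.4
tool_pos: [0.2872, 0.3413, 0.3511]
tool_rot: [0.0, 0.141, 0.99, 0.0]
contact_force: [0.3, -0.1, 0.2]
gripper_width: 0.995
```

Emit:
step_arm(
  moves=[
    [-0.03,-0.036,0,0,0,0,0.085],
    [-0.03,-0.036,0,0,0,0,0.085],
    [-0.03,-0.036,0,0,0,0,0.085],
    [-0.03,-0.036,0,0,0,0,0.085],
    [-0.03,-0.036,0,0,0,0,0.085],
    [-0.03,-0.036,0,0,0,0,0.085],
    [-0.03,-0.036,0,0,0,0,0.085],
    [-0.03,-0.036,0,0,0,0,0.085],
  ],
)

```text
time: 2.2
tool_pos: [0.4371, -0.0027, 0.3513]
tool_rot: [0.001, 0.142, 0.99, 0.0]
contact_force: [0.5, 0.6, -0.3]
gripper_width: 0.998
```

Emit:
step_arm(
  moves=[
    [-0.03,-0.036,0,0,0,0,0.085],
    [-0.03,-0.036,0,0,0,0,0.085],
    [-0.03,-0.036,0,0,0,0,0.085],
    [-0.03,-0.036,0,0,0,0,0.085],
    [0,0,0,0,0,0.14,0.085],
    [0,0,0,0,0,0.14,0.085],
    [0,0,0,0,0,0.14,0.085],
    [0,0,0,0,0,0.14,0.085],
  ],
)

```text
time: 3.0
tool_pos: [0.5116, -0.1727, 0.3509]
tool_rot: [-0.0, 0.412, 0.911, 0.0]
contact_force: [-0.2, -0.1, -0.5]
gripper_width: 0.996
```

Emit:
step_arm(
  moves=[
    [0,0,0,0,0,0.14,0.085],
    [0,0,0,0,0,0.14,0.085],
    [0,0,0,0,0,0.14,0.085],
    [0,0,0,0,0,0.14,0.085],
    [0,0,0,0,0,0.14,0.085],
    [0,0,0,0,0,0.14,0.085],
    [0,0,0,0,0,0.14,0.085],
    [0,0,0,0,0,0.14,0.085],
  ],
)

```text
time: 3.8
tool_pos: [0.5116, -0.1725, 0.351]
tool_rot: [0.0, 0.833, 0.553, 0.0]
contact_force: [-0.9, -0.2, 0.8]
gripper_width: 0.996
```

Emit:
step_arm(
  moves=[
    [0,0,0,0,0,0.14,0.085],
    [0,0,0,0,0,0.14,0.085],
    [0,0,0,0,0,0.14,0.085],
    [0,0,0,0,0,0.14,0.085],
    [0,0,0,0,0,0.14,0.085],
    [0,0,0,0,0,0.14,0.085],
    [0,0,0,0,0,0.14,0.085],
    [0,0,0,0,0,0,0.085],
  ],
)

```text
time: 4.6
tool_pos: [0.5116, -0.1725, 0.351]
tool_rot: [0.0, 0.995, 0.099, 0.0]
contact_force: [0.1, 0.2, -0.1]
gripper_width: 0.997
```

```bash
python3 - <<'E'
from h import *
s=state();print(s['time'],s['joint_pos'].round(3),s['tool_pos'].round(4),s['tool_rot'].round(4))
i=camera_info('wrist')
im,d=grab_frame('wrist');save('w1',im);np.savez('w1.npz',im=im,d=d,T=i['world_from_camera'],K=i['intrinsics'])
print(np.array(i['world_from_camera']).round(4))
P=cloud('wrist',d,i)
for q in ('cap','keeper','pot'):
        for r in cut_out('wrist',q)[:2]:
            m=r['mask']&(d>0); p=P[m]
            print(q,round(r['conf'],2),r['point'],m.sum(),np.median(p,0).round(3) if m.any() else '')
E
```

```text
4.6 [-0.463 -0.194  1.651  0.     1.684  0.91 ] [ 0.5116 -0.1725  0.351 ] [0.000e+00 9.951e-01 9.890e-02 1.000e-04]
[[ 1.968e-01 -9.273e-01 -3.183e-01  5.940e-01]
 [-9.804e-01 -1.859e-01 -6.440e-02 -1.562e-01]
 [ 5.000e-04  3.247e-01 -9.458e-01  4.928e-01]
 [ 0.000e+00  0.000e+00  0.000e+00  1.000e+00]]
cap 0.7 [468.2, 150.7] 1359 [ 0.554 -0.383  0.032]
keeper 0.75 [456.7, 149.5] 3696 [ 0.549 -0.376  0.004]
pot 0.83 [318.5, 94.0] 8041 [ 0.585 -0.155  0.073]
```

View pics/w1.png

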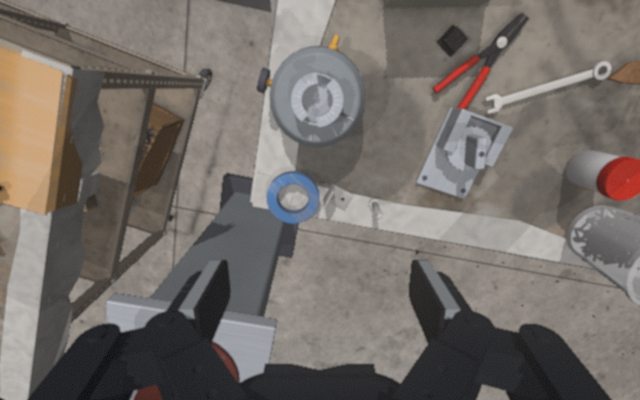

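```bash
python3 - <<'E'
from h import *
a=np.load('w1.npz');im=a['im']
A=cv2.resize(im[30:160,250:380],(390,390),interpolation=cv2.INTER_CUBIC);B=cv2.resize(im[95:215,405:525],(390,390),interpolation=cv2.INTER_CUBIC)
save('w1z',np.hstack([A,B]))
P=cloud('wrist',a['d'],dict(intrinsics=a['K'],world_from_camera=a['T']))
def rect(nm,lo,hi,box):
    m=(P[...,2]>lo)&(P[...,2]<hi)&(P[...,0]>box[0])&(P[...,0]<box[1])&(P[...,1]>box[2])&(P[...,1]<box[3])
    p=P[m][:,:2].astype(np.float32); print(nm,len(p),cv2.minAreaRect(p),cv2.minEnclosingCircle(p)); return m
rect('neck',.092,.104,(.5,.7,-.25,-.1))
rect('potall',.03,.104,(.5,.7,-.25,-.1))
rect('lips',.031,.042,(.45,.7,-.5,-.31)); rect('bar',.055,.075,(.45,.7,-.5,-.31))
rect('tape',.012,.03,(.4,.5,-.25,-.05))
for u,v in [(334,42),(263,80),(318,97),(430,186),(463,188),(473,150),(482,152),(338,197),(376,210)]:
    print(u,v,P[v,u].round(3))
E
```

```text
neck 1166 ((0.5796985626220703, -0.15715914964675903), (0.061932988464832306, 0.058021578937768936), 82.56432342529297) ((0.5795721411705017, -0.15702809393405914), 0.031228981912136078)
potall 7426 ((0.579996645450592, -0.15944506227970123), (0.12437382340431213, 0.11886219680309296), 0.04664826765656471) ((0.5799325704574585, -0.15723057091236115), 0.06277044862508774)
lips 1419 ((0.5624101758003235, -0.3910297155380249), (0.08135451376438141, 0.07816926389932632), 82.49337768554688) ((0.5715050101280212, -0.39189302921295166), 0.04936888441443443)
bar 438 ((0.5544050931930542, -0.3879241645336151), (0.043021589517593384, 0.014491076581180096), 16.43598175048828) ((0.5542110204696655, -0.3877684772014618), 0.021972542628645897)
tape 1113 ((0.43226414918899536, -0.1568227857351303), (0.09980513900518417, 0.06451168656349182), 89.79090881347656) ((0.4310312867164612, -0.1580687314271927), 0.05414717271924019)
334 42 [ 0.655 -0.165  0.026]
263 80 [ 0.589 -0.084  0.06 ]
318 97 [ 0.583 -0.157  0.075]
430 186 [ 0.483 -0.361  0.004]
463 188 [ 0.49  -0.414  0.004]
473 150 [ 0.556 -0.381  0.057]
482 152 [ 0.557 -0.388  0.067]
338 197 [ 0.435 -0.22   0.003]
376 210 [ 0.439 -0.276  0.043]
```

View pics/w1z.png

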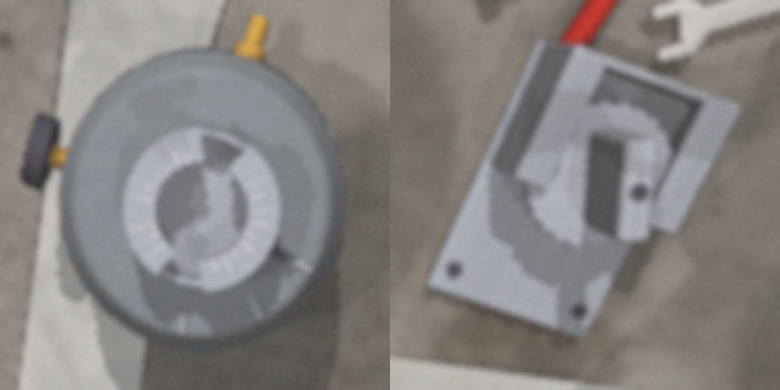

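The zoom shows the pot's outlet at the top (+x), the gauge on the left (+y) and the notches at roughly 7° clockwise of world x. The keeper is open towards the robot, with the cap about mid-tray under the lips. Next I'll fit the keeper pose.

```bash
python3 - <<'E'
from h import *
a=np.load('w1.npz');K=a['K'];T=a['T']
def ray(u,v,z):
    r=T[:3,:3]@np.array([(u-K[0,2])/K[0,0],(v-K[1,2])/K[1,1],1]);return (T[:3,3]+r*(z-T[2,3])/r[2])[:2]
fl=ray(417.3,183.3,.004);fr=ray(464.4,198,.004);bl=ray(451.2,107.3,.038);br=ray(512.7,127.3,.038)
print(fl,fr,bl,br)
for p,q,o in ((fr,fl,90),(br,bl,90),(fl,bl,0),(fr,br,0)):
    e=q-p;print(np.linalg.norm(e),np.degrees(np.arctan2(e[1],e[0]))-o)
print('origin',(fl+fr+bl+br)/4)
P=cloud('wrist',a['d'],dict(intrinsics=a['K'],world_from_camera=a['T']))
m=(P[...,2]>.06)&(P[...,2]<.07)&(P[...,0]>.5)&(P[...,0]<.6)&(P[...,1]<-.33)&(P[...,1]>-.45)
p=P[m];print(len(p),p.mean(0),np.median(p[:,2]));c,s=np.linalg.eigh(np.cov(p[:,:2].T));print(s[:,1],np.degrees(np.arctan2(s[1,1],s[0,1])),cv2.minAreaRect(p[:,:2].astype(np.float32)))
E
```

```text
[ 0.48323232 -0.33932497] [ 0.47435708 -0.42188566] [ 0.60506814 -0.34020215] [ 0.5962216  -0.43401097]
0.08303635811742302 -6.135710191030299
0.09422503068069916 -5.387285301854519
0.12183898194251783 -0.4125052775338746
0.12246626161220892 -5.682133164782109
origin [ 0.53971978 -0.38385594]
377 [ 0.55458531 -0.38671231  0.06631229] 0.06683168187109129
[-0.96566995 -0.25977212] -164.94345923104677 ((0.5543850660324097, -0.38793009519577026), (0.04297974705696106, 0.014491076581180096), 16.43598175048828)
```

Emit:
step_arm(
  moves=[
    [0.02,0,0.033,0,0,0,0.085],
    [0.025,0,0.033,0,0,0,0.085],
    [0.025,0,0.034,0,0,0,0.085],
    [0,0,0,0,0,0,0.085],
  ],
)

```text
time: 5.2
tool_pos: [0.579, -0.157, 0.2435]
tool_rot: [-0.003, 0.995, 0.1, -0.005]
contact_force: [-0.9, -0.1, -1.0]
gripper_width: 0.994
```

```bash
python3 - <<'E'
from h import *
s=state();print(s['time'],s['tool_pos'].round(4),s['tool_rot'].round(4))
i=camera_info('wrist')
im,d=grab_frame('wrist');save('w2',im);np.savez('w2.npz',im=im,d=d,T=i['world_from_camera'],K=i['intrinsics'])
P=cloud('wrist',d,i)
def rect(nm,lo,hi,box):
    m=(P[...,2]>lo)&(P[...,2]<hi)&(P[...,0]>box[0])&(P[...,0]<box[1])&(P[...,1]>box[2])&(P[...,1]<box[3])
    p=P[m][:,:2].astype(np.float32); print(nm,len(p),cv2.minAreaRect(p),cv2.minEnclosingCircle(p)); return m
rect('neck',.094,.104,(.5,.7,-.25,-.1))
E
```

```text
5.2 [ 0.579  -0.157   0.2435] [-0.0028  0.995   0.1002 -0.0049]
neck 1767 ((0.5797584056854248, -0.15681472420692444), (0.06182726472616196, 0.058217957615852356), 82.96194458007812) ((0.5796945691108704, -0.15713515877723694), 0.03142894431948662)
```

View pics/w2.png

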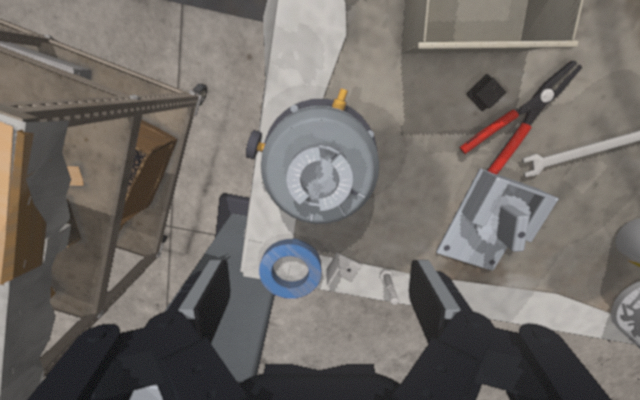

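```bash
cat >> h.py <<'E'
def ortho(im,K,T,cx,cy,z,half=.06,N=390):
    # right = world +x, up = world +y
    def pix(p):
        c=T[:3,:3].T@(np.array(p)-T[:3,3]); return [K[0,0]*c[0]/c[2]+K[0,2],K[1,1]*c[1]/c[2]+K[1,2]]
    src=np.float32([pix((cx-half,cy+half,z)),pix((cx+half,cy+half,z)),pix((cx+half,cy-half,z)),pix((cx-half,cy-half,z))])
    M=cv2.getPerspectiveTransform(src,np.float32([[0,0],[N,0],[N,N],[0,N]]))
    return cv2.warpPerspective(im,M,(N,N),flags=cv2.INTER_CUBIC)
E
python3 - <<'E'
from h import *
a=np.load('w2.npz');K=a['K'];T=a['T']
save('o2',np.hstack([ortho(a['im'],K,T,.58,-.157,.098,.045),ortho(a['im'],K,T,.554,-.388,.068,.07)]))
b=np.load('w1.npz')
save('o1',np.hstack([ortho(a['im'],K,T,.54,-.385,.004,.08),ortho(b['im'],b['K'],b['T'],.54,-.385,.004,.08)]))
E
```

```text
(no output)
```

View pics/o2.png

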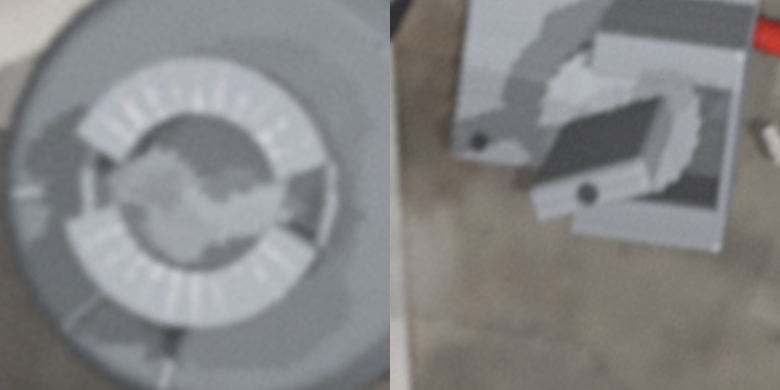

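View pics/o1.png

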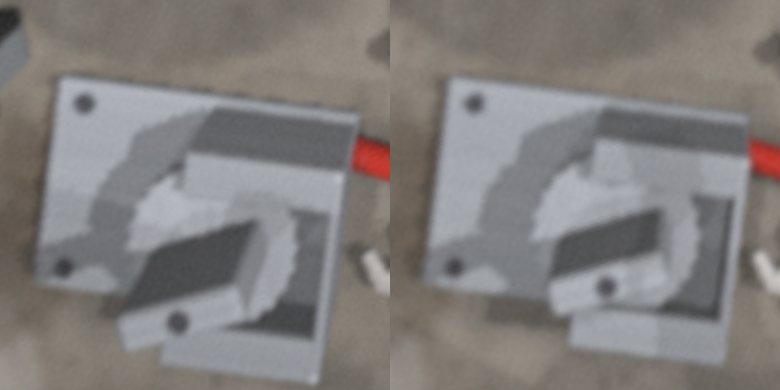

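```bash
cat >> h.py <<'E'
from scipy.spatial.transform import Rotation as Ro
def todo(x,y,z,yaw=None):
    s=state();q=s['tool_rot'];R=Ro.from_quat([q[1],q[2],q[3],q[0]]).as_matrix()
    print('t',round(s['time'],2),'pos',s['tool_pos'].round(4),'yaw',np.degrees(np.arctan2(R[1,0],R[0,0])).round(2),'z',R[:,2].round(4),'F',s['contact_force'].round(1),'M',s['ft_torque'].round(2),'w',round(s['gripper_width'],3))
    print('shift',(R.T@(np.array([x,y,z])-s['tool_pos'])).round(4))
    if yaw is not None:
        Rt=np.array([[np.cos(yaw),np.sin(yaw),0],[np.sin(yaw),-np.cos(yaw),0],[0,0,-1]])
        print('turn',Ro.from_matrix(R.T@Rt).as_rotvec().round(4))
E
python3 -c "
from h import *
todo(.5545,-.3878,.15,np.radians(15))"
```

```text
t 5.25 pos [ 0.5793 -0.1578  0.2469] yaw 11.46 z [-0.0068  0.0027 -1.    ] F [-0.3 -0.5  0.4] M [-0.06 -0.02  0.03] w 0.998
shift [-0.0694  0.2209  0.0964]
turn [-0.0042  0.006  -0.0617]
```

Emit:
step_arm(
  moves=[
    [-0.012,0.037,0.01,0,0,0,0.085],
    [-0.012,0.037,0.018,0,0,0,0.085],
    [-0.012,0.037,0.018,0,0,0,0.085],
    [-0.012,0.037,0.018,0,0,0,0.085],
    [-0.012,0.037,0.018,0,0,0,0.085],
    [-0.01,0.034,0.019,0,0,-0.06,0.085],
    [0,0,0,0,0,0,0.055],
    [0,0,0,0,0,0,0.055],
  ],
)

```text
time: 6.05
tool_pos: [0.5544, -0.3883, 0.1514]
tool_rot: [0.0, 0.992, 0.128, 0.001]
contact_force: [0.4, -0.3, -0.1]
gripper_width: 0.685
```

```bash
python3 - <<'E'
from h import *
todo(.5545,-.3878,.043,np.radians(15))
i=camera_info('wrist')
im,d=grab_frame('wrist');save('w3',im);K=np.array(i['intrinsics']);T=np.array(i['world_from_camera'])
P=cloud('wrist',d,i)
m=(P[...,2]>.062)&(P[...,2]<.072)&(abs(P[...,0]-.5545)<.04)&(abs(P[...,1]+.388)<.035)
p=P[m];print(len(p),p.mean(0),cv2.minAreaRect(p[:,:2].astype(np.float32)))
save('o3',ortho(im,K,T,.5545,-.388,.068,.05))
E
```

```text
t 6.05 pos [ 0.5544 -0.3883  0.1514] yaw 14.67 z [ 1.1e-03 -6.0e-04 -1.0e+00] F [ 0.4 -0.3 -0.1] M [-0.02 -0.   -0.  ] w 0.685
shift [ 1.000e-04 -6.000e-04  1.084e-01]
turn [ 0.0009 -0.0009 -0.0057]
978 [ 0.55589198 -0.38797431  0.06676851] ((0.5546383857727051, -0.38808900117874146), (0.04368801414966583, 0.013584143482148647), 15.176642417907715)
```

View pics/w3.png

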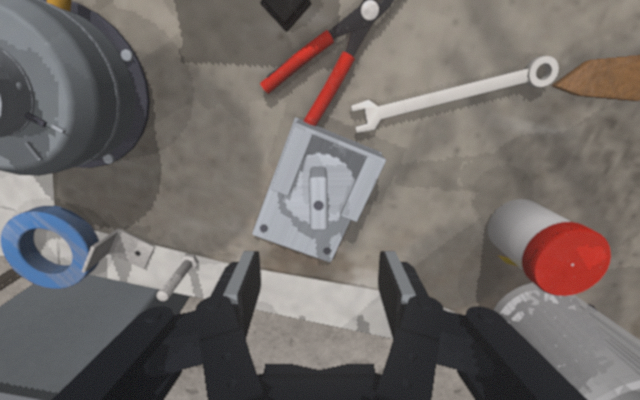

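View pics/o3.png

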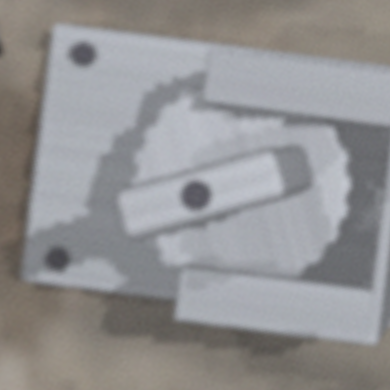

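The overhead view shows the bar centred at (195,195), so at world (0.5545, -0.388), turned +15°. The keeper's yaw is about -6.3°. Next I descend and grip.

Emit:
step_arm(
  moves=[
    [0,0,0.03,0,0,0,0.05],
    [0,0,0.035,0,0,0,0.05],
    [0,0,0.03,0,0,0,0.05],
    [0,0,0.013,0,0,0,0.05],
    [0,0,0,0,0,0,0.03],
    [0,0,0,0,0,0,0.0],
    [0,0,0,0,0,0,0.0],
    [0,0,0,0,0,0,0.0],
  ],
)

```text
time: 6.9
tool_pos: [0.5563, -0.3882, 0.0449]
tool_rot: [0.002, 0.992, 0.129, 0.002]
contact_force: [-0.6, 1.3, 4.4]
gripper_width: 0.152
```

```bash
python3 -c "
from h import *
a=np.radians(-6.3)
todo(.5545-.056*np.cos(a),-.388-.056*np.sin(a),.043,np.radians(15))
im,d=grab_frame('scene');save('s4',cv2.resize(im[190:320,250:420],(680,520)))"
```

```text
t 6.9 pos [ 0.5563 -0.3882  0.0449] yaw 14.78 z [ 0.0037 -0.0026 -1.    ] F [-0.6  1.3  4.4] M [ 0.24 -0.08  0.03] w 0.152
shift [-0.0539 -0.0208  0.0017]
turn [ 0.0034 -0.0029 -0.0039]
```

View pics/s4.png

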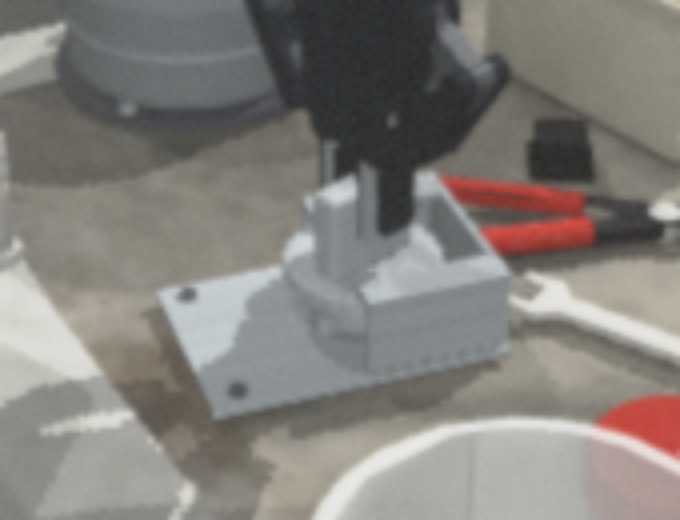

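Emit:
step_arm(
  moves=[
    [0,0,-0.001,0,0,0,0],
    [-0.0105,-0.004,0,0,0,0,0],
    [-0.0105,-0.004,0,0,0,0,0],
    [-0.0105,-0.004,0,0,0,0,0],
    [-0.0105,-0.004,0,0,0,0,0],
    [-0.0105,-0.004,0,0,0,0,0],
    [-0.003,-0.001,0,0,0,0,0],
    [0,0,0,0,0,0,0],
  ],
)

```text
time: 7.75
tool_pos: [0.4955, -0.382, 0.0449]
tool_rot: [0.001, 0.992, 0.128, 0.001]
contact_force: [0.8, -0.2, 10.0]
gripper_width: 0.149
```

```bash
python3 -c "
from h import *
todo(.58,-.157,.2,np.radians(-6.3))
im,d=grab_frame('scene');save('s5',cv2.resize(im[190:320,250:420],(680,520)))"
```

```text
t 7.75 pos [ 0.4955 -0.382   0.0449] yaw 14.73 z [ 0.0019 -0.0021 -1.    ] F [ 0.8 -0.2 10. ] M [ 0.07 -0.16 -0.06] w 0.149
shift [ 0.1391 -0.1958 -0.1554]
turn [ 0.0023 -0.0017  0.3671]
```

View pics/s5.png

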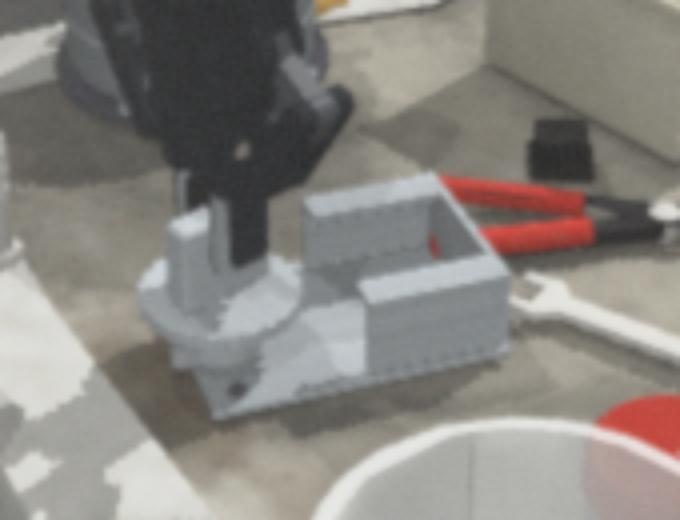

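Emit:
step_arm(
  moves=[
    [0,0,-0.02,0,0,0,0],
    [0,0,-0.045,0,0,0,0],
    [0,0,-0.045,0,0,0,0],
    [0,0,-0.045,0,0,0,0],
    [0.028,-0.039,0,0,0,0,0],
    [0.028,-0.039,0,0,0,0,0],
    [0.028,-0.039,0,0,0,0,0],
    [0.028,-0.039,0,0,0,0,0],
  ],
)

```text
time: 8.6
tool_pos: [0.562, -0.1998, 0.1954]
tool_rot: [-0.001, 0.992, 0.128, -0.002]
contact_force: [0.5, -0.7, -1.3]
gripper_width: 0.153
```

Emit:
step_arm(
  moves=[
    [0.0275,-0.039,0,0,0,0,0],
    [0,0,0,0,0,0.125,0],
    [0,0,0,0,0,0.125,0],
    [0,0,0,0,0,0.117,0],
    [0,0,0,0,0,0,0],
    [0,0,0,0,0,0,0],
  ],
)

```text
time: 9.2
tool_pos: [0.5792, -0.1569, 0.1961]
tool_rot: [-0.0, 0.999, -0.054, -0.002]
contact_force: [-0.4, -0.8, -2.4]
gripper_width: 0.151
```

```bash
python3 - <<'E'
from h import *
todo(.58,-.157,.2,np.radians(-6.3))
out=[]
for c,box in (('scene',(110,230,230,390)),('side',(120,230,250,400))):
    i=camera_info(c);im,d=grab_frame(c);np.savez(c+'6.npz',im=im,d=d,T=i['world_from_camera'],K=i['intrinsics'])
    out.append(cv2.resize(im[box[0]:box[1],box[2]:box[3]],(400,300)))
    P=cloud(c,d,i)
    for r in cut_out(c,'cap')[:1]:
        m=r['mask']&(d>0);p=P[m];print(c,r['conf'],r['point'],np.median(p,0))
    # disc points
    z=P[...,2];m=(np.hypot(P[...,0]-.58,P[...,1]+.157)<.045)&(z>.14)&(z<.2)
    for lo in np.arange(.145,.2,.006):
        k=m&(z>lo)&(z<lo+.006);p=P[k]
        if len(p)>10: print(lo.round(3),len(p),p.min(0)[:2].round(4),p.max(0)[:2].round(4))
save('s6',np.hstack(out))
E
```

```text
t 9.2 pos [ 0.5792 -0.1569  0.1961] yaw -6.15 z [-3.6e-03  9.0e-04 -1.0e+00] F [-0.4 -0.8 -2.4] M [ 0.03 -0.02  0.04] w 0.151
shift [ 0.0008 -0.     -0.0039]
turn [-0.0005  0.0037  0.0027]
scene 0.83 [293.4, 119.9] [ 0.56728075 -0.1653482   0.18110677]
0.151 31 [ 0.5516 -0.1748] [ 0.5992 -0.156 ]
0.157 83 [ 0.5513 -0.1754] [ 0.601  -0.1534]
0.163 42 [ 0.5601 -0.1774] [ 0.5869 -0.1582]
0.169 12 [ 0.5458 -0.1896] [ 0.6041 -0.1555]
0.175 188 [ 0.5439 -0.192 ] [ 0.6096 -0.1311]
0.181 157 [ 0.5452 -0.1914] [ 0.6064 -0.1309]
0.187 75 [ 0.5548 -0.167 ] [ 0.5967 -0.1535]
0.193 65 [ 0.5533 -0.173 ] [ 0.5968 -0.1518]
side 0.89 [309.5, 140.2] [ 0.57175042 -0.16585476  0.18156663]
0.151 20 [ 0.5577 -0.1742] [ 0.601  -0.1566]
0.157 54 [ 0.5543 -0.1759] [ 0.6015 -0.1508]
0.163 40 [ 0.556  -0.1768] [ 0.5984 -0.1547]
0.175 89 [ 0.5457 -0.1921] [ 0.6093 -0.1452]
0.181 129 [ 0.5483 -0.1951] [ 0.6103 -0.1373]
0.187 51 [ 0.5573 -0.168 ] [ 0.5982 -0.1505]
0.193 39 [ 0.5567 -0.1723] [ 0.5987 -0.1545]
0.199 12 [ 0.5572 -0.1733] [ 0.5959 -0.1511]
```

View pics/s6.png

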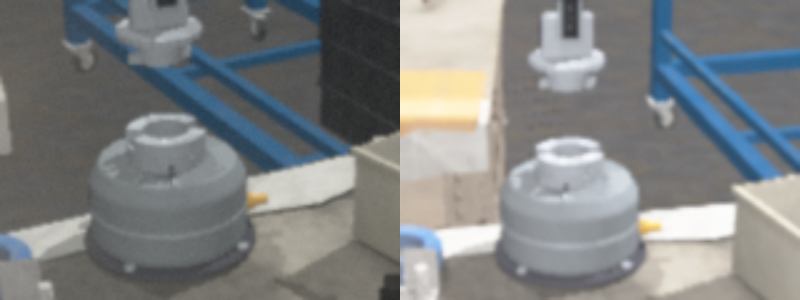

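The cap is held level in the jaws, about 2 mm off the TCP along the bar. I'll correct for that and bring it down to just above the neck.

Emit:
step_arm(
  moves=[
    [0.0025,0,0.015,0,0,0,0],
    [0,0,0.02,0,0,0,0],
    [0,0,0.014,0,0,0,0],
    [0,0,0,0,0,0,0],
    [0,0,0,0,0,0,0],
  ],
)

```text
time: 9.9
tool_pos: [0.583, -0.1571, 0.1482]
tool_rot: [-0.0, 0.999, -0.055, -0.001]
contact_force: [0.2, -0.2, -1.7]
gripper_width: 0.148
```

```bash
python3 - <<'E'
from h import *
todo(.582,-.157,.119,np.radians(-6.3))
out=[]
for c,box in (('scene',(130,220,240,360)),('side',(140,230,255,375)),('wrist',(0,0,0,0))):
    i=camera_info(c);im,d=grab_frame(c)
    if c=='wrist': save('w7',im);continue
    out.append(cv2.resize(im[box[0]:box[1],box[2]:box[3]],(400,300),interpolation=cv2.INTER_CUBIC))
    P=cloud(c,d,i);z=P[...,2];m=(np.hypot(P[...,0]-.58,P[...,1]+.157)<.045)
    for lo,hi in ((.094,.1),(.1,.104),(.104,.112),(.124,.136),(.138,.17)):
        k=m&(z>lo)&(z<hi);p=P[k]
        if len(p)>10: print(lo,len(p),p.min(0).round(4),p.max(0).round(4))
save('s7',np.hstack(out))
E
```

```text
t 9.9 pos [ 0.583  -0.1571  0.1482] yaw -6.25 z [-1.2e-03  4.0e-04 -1.0e+00] F [ 0.2 -0.2 -1.7] M [ 0.01  0.04 -0.01] w 0.148
shift [-0.001   0.      0.0292]
turn [-0.0003  0.0012  0.0009]
0.094 175 [ 0.5482 -0.1894  0.0941] [ 0.6101 -0.132   0.099 ]
0.104 66 [ 0.5558 -0.1751  0.1052] [ 0.6052 -0.1546  0.112 ]
0.124 310 [ 0.547  -0.1921  0.1263] [ 0.6126 -0.1319  0.1359]
0.138 357 [ 0.5577 -0.1799  0.1381] [ 0.6023 -0.1491  0.1699]
0.094 118 [ 0.5507 -0.1903  0.0941] [ 0.609  -0.1345  0.0983]
0.104 38 [ 0.5591 -0.1747  0.1073] [ 0.6062 -0.1549  0.1118]
0.124 202 [ 0.5504 -0.1919  0.127 ] [ 0.6137 -0.1319  0.1359]
0.138 255 [ 0.5601 -0.1831  0.138 ] [ 0.6044 -0.1492  0.1699]
```

View pics/s7.png

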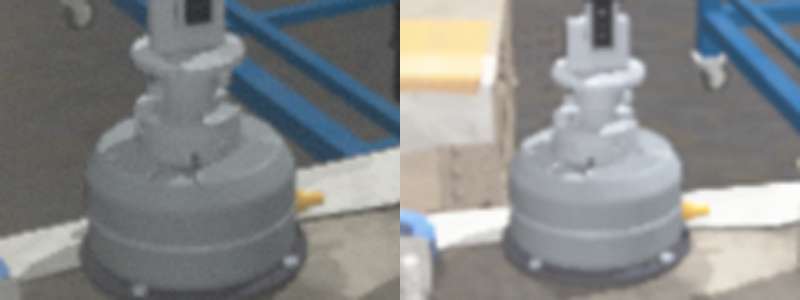

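View pics/w7.png

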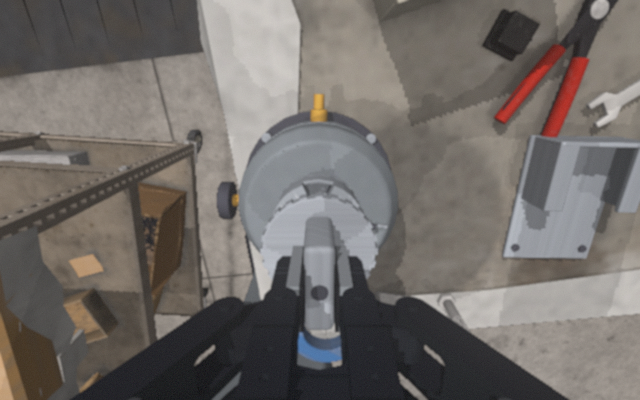

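Emit:
step_arm(
  moves=[
    [-0.001,-0.0005,0.005,0,0,0,0],
    [0,0,0.005,0,0,0,0],
    [0,0,0.004,0,0,0,0],
    [0,0,0.002,0,0,0,0],
    [0,0,0,0,0,0,0],
  ],
)

```text
time: 10.55
tool_pos: [0.582, -0.1565, 0.1322]
tool_rot: [-0.0, 0.999, -0.055, -0.001]
contact_force: [0.7, -0.4, -2.2]
gripper_width: 0.147
```

Emit:
step_arm(
  moves=[
    [0,0,0.004,0,0,0,0],
    [0,0,0.004,0,0,0,0],
    [0,0,0.002,0,0,0,0],
    [0,0,0,0,0,0,0],
  ],
)

```text
time: 10.95
tool_pos: [0.582, -0.1565, 0.1223]
tool_rot: [-0.0, 0.999, -0.055, -0.001]
contact_force: [0.0, -0.1, -2.8]
gripper_width: 0.15
```

Emit:
step_arm(
  moves=[
    [0,0,0.002,0,0,0,0],
    [0,0,0.002,0,0,0,0],
    [0,0,0,0,0,0,0],
  ],
)

```text
time: 11.25
tool_pos: [0.5825, -0.1567, 0.1191]
tool_rot: [0.0, 0.999, -0.055, 0.0]
contact_force: [0.7, 0.1, -1.3]
gripper_width: 0.146
```

Emit:
step_arm(
  moves=[
    [0,0,0.001,0,0,0,0],
    [0,0,0.001,0,0,0,0],
    [0,0,0,0,0,0,0],
  ],
)

```text
time: 11.55
tool_pos: [0.5826, -0.1566, 0.119]
tool_rot: [0.0, 0.999, -0.055, 0.0]
contact_force: [-4.5, 2.3, 9.1]
gripper_width: 0.154
```

```bash
python3 - <<'E'
from h import *
todo(.582,-.157,.117,np.radians(-6.3))
out=[]
for c,box in (('scene',(130,220,240,360)),('side',(140,230,255,375))):
    i=camera_info(c);im,d=grab_frame(c)
    out.append(cv2.resize(im[box[0]:box[1],box[2]:box[3]],(400,300),interpolation=cv2.INTER_CUBIC))
save('s8',np.hstack(out))
E
```

```text
t 11.55 pos [ 0.5826 -0.1566  0.119 ] yaw -6.25 z [ 3.e-04 -2.e-04 -1.e+00] F [-4.5  2.3  9.1] M [ 0.24  0.78 -0.09] w 0.154
shift [-0.0006  0.0004  0.002 ]
turn [ 0.0002 -0.0003  0.0008]
```

View pics/s8.png

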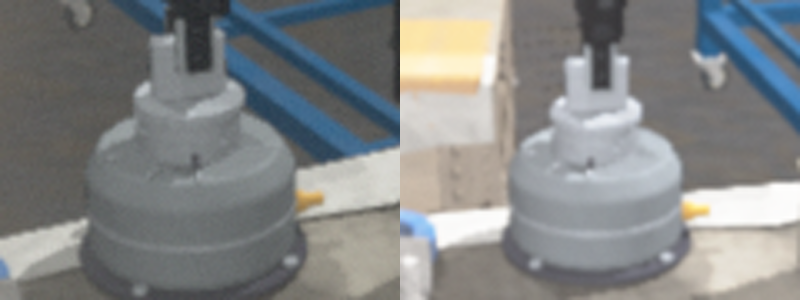

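The cap is seated: contact came at TCP z = 0.119, as predicted, and the disc sits flush on the neck in both views. Next I turn it clockwise in stages, watching the pointer at about (195,160) in the left half.

Emit:
step_arm(
  moves=[
    [0,0.0002,0,0,0,0.06,0],
    [0,0.0002,0,0,0,0.08,0],
    [0,0.0002,0,0,0,0.08,0],
    [0,0.0002,0,0,0,0.08,0],
    [0,0,0,0,0,0,0],
  ],
)

```text
time: 12.15
tool_pos: [0.583, -0.1574, 0.119]
tool_rot: [0.0, 0.979, -0.204, 0.001]
contact_force: [-2.9, 1.9, 5.9]
gripper_width: 0.151
```

```bash
cat > look.py <<'E'
from h import *
import sys
n=sys.argv[1]
todo(.582,-.157,.119,np.radians(-6.3)-.66)
out=[]
for c,box in (('scene',(145,205,260,340)),('side',(150,210,280,360))):
    i=camera_info(c);im,d=grab_frame(c);np.savez(c+n+'.npz',im=im)
    out.append(cv2.resize(im[box[0]:box[1],box[2]:box[3]],(800,600),interpolation=cv2.INTER_CUBIC) if c=='scene' else im)
save('p'+n,out[0])
E
python3 look.py a
```

```text
t 12.15 pos [ 0.583  -0.1574  0.119 ] yaw -23.49 z [ 1.8e-03 -4.0e-04 -1.0e+00] F [-2.9  1.9  5.9] M [ 0.25  0.47 -0.  ] w 0.151
shift [-0.0011  0.0001 -0.    ]
turn [-0.0007 -0.0018  0.3599]
```

View pics/pa.png

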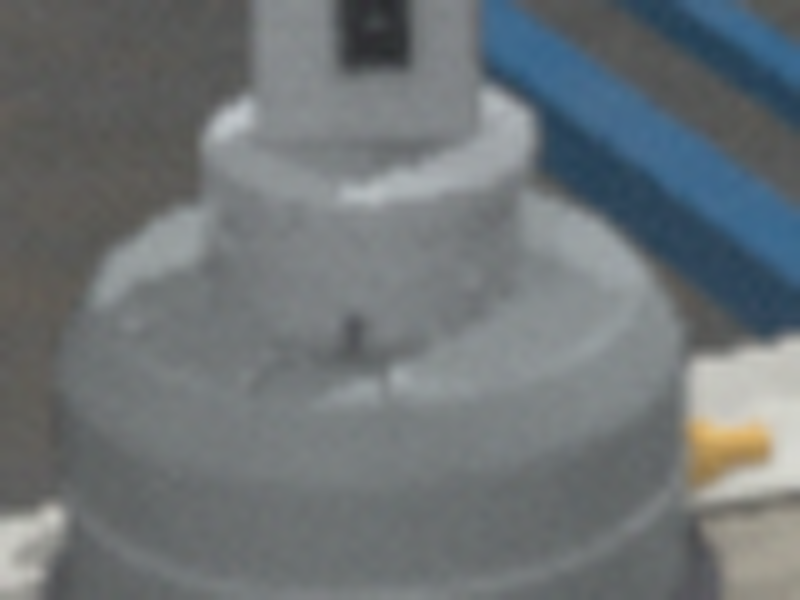

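The pointer at (353,335) has left the first rib at (390,385) and is moving towards the middle rib at (265,380). I'll keep turning.

Emit:
step_arm(
  moves=[
    [0,0.0002,0,0,0,0.08,0],
    [0,0.0002,0,0,0,0.08,0],
    [0,0.0002,0,0,0,0.08,0],
    [0,0,0,0,0,0.04,0],
    [0,0,0,0,0,0,0],
  ],
)

```text
time: 12.75
tool_pos: [0.5826, -0.1581, 0.1189]
tool_rot: [0.0, 0.941, -0.338, 0.001]
contact_force: [-1.9, 1.2, 5.7]
gripper_width: 0.151
```

```bash
python3 look.py b; python3 - <<'E'
from h import *
# unwrap shoulder (plane z guess) for angle reading
i=camera_info('scene');K=np.array(i['intrinsics']);T=np.array(i['world_from_camera'])
out=[]
for f in ('scene0.npz','scenea.npz','sceneb.npz'):
    im=np.load(f)['im'];P=None
    out.append(ortho(im,K,T,.58,-.157,.078,.07,260))
save('pb2',cv2.resize(np.hstack(out),(780,260)))
d=np.load('scene0.npz')['d'];P=cloud('scene',d)
for u,v in [(260+353/10,145+335/10),(260+265/10,145+37),(260+39,145+37),(260+30,145+40)]:
    p=P[int(round(v)),int(round(u))];print(p.round(4),np.degrees(np.arctan2(p[1]+.157,p[0]-.58)),np.hypot(p[1]+.157,p[0]-.58))
E
```

```text
t 12.75 pos [ 0.5826 -0.1581  0.1189] yaw -39.48 z [ 1.4e-03 -8.0e-04 -1.0e+00] F [-1.9  1.2  5.7] M [0.15 0.59 0.08] w 0.151
shift [-0.0011 -0.0005 -0.0001]
turn [-0.0003 -0.0016  0.0808]
[ 0.5654 -0.1845  0.076 ] -118.02350794816232 0.03117228692716871
[ 0.5464 -0.1849  0.0721] -140.27499903856372 0.04371789492118653
[ 0.5658 -0.2024  0.0752] -107.39988350823533 0.04754897474396082
[ 0.5478 -0.201   0.0725] -126.158763765544 0.05450604712986904
```

View pics/pb.png

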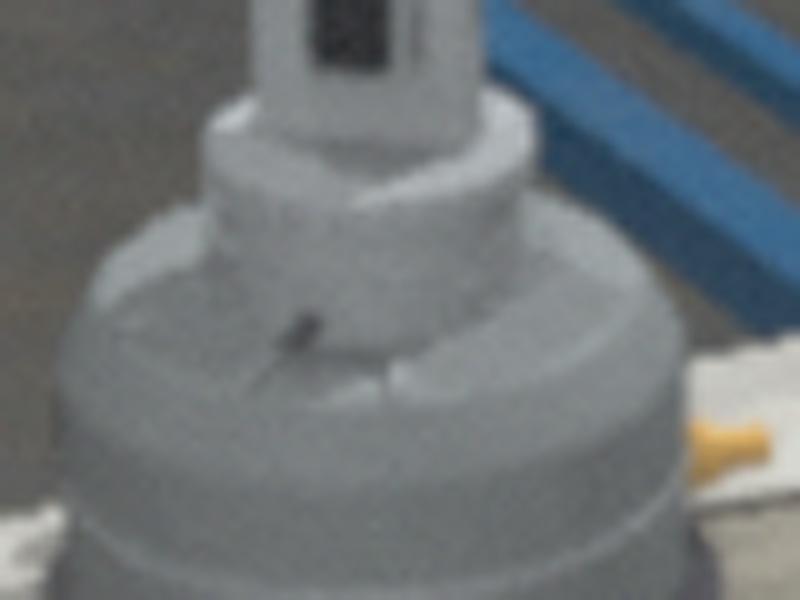

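View pics/pb2.png

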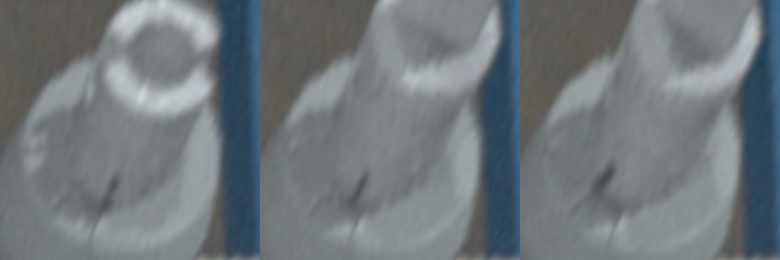

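```bash
python3 - <<'E'
from h import *
a=np.load('w2.npz');b=np.load('w1.npz')
save('r2',np.hstack([ortho(a['im'],a['K'],a['T'],.58,-.157,.074,.07),ortho(b['im'],b['K'],b['T'],.58,-.157,.074,.07)]))
i=camera_info('scene');K=np.array(i['intrinsics']);T=np.array(i['world_from_camera'])
save('r3',np.hstack([ortho(np.load(f)['im'],K,T,.56,-.19,.074,.035) for f in ('scene0.npz','sceneb.npz')]))
E
```

```text
(no output)
```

View pics/r2.png

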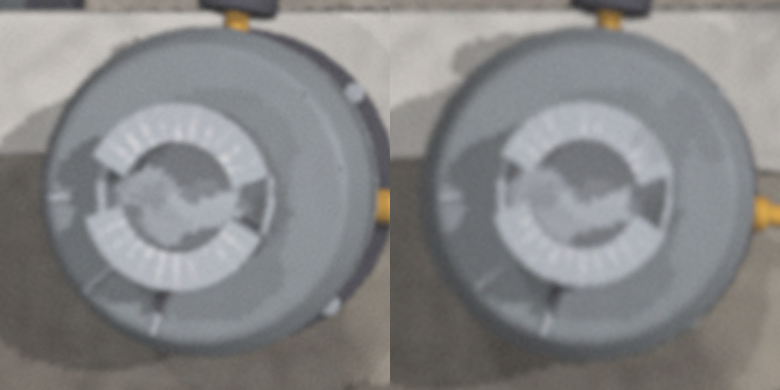

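View pics/r3.png

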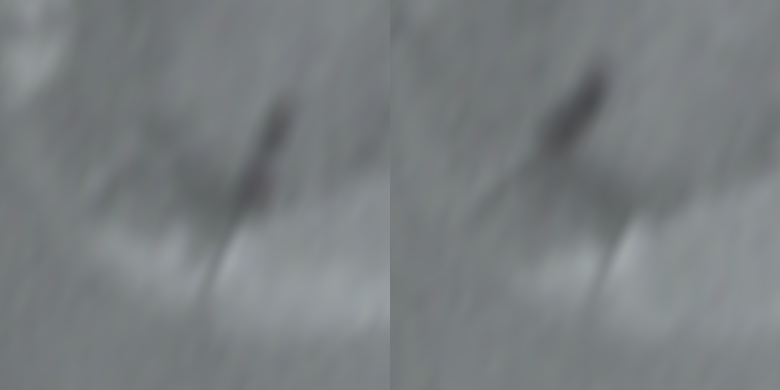

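Emit:
step_arm(
  moves=[
    [0,0.0001,0,0,0,0.05,0],
    [0,0,0,0,0,0,0],
    [0,0,0,0,0,0,0],
  ],
)

```text
time: 13.15
tool_pos: [0.5825, -0.1582, 0.119]
tool_rot: [0.0, 0.933, -0.361, 0.001]
contact_force: [-1.9, 2.8, 5.9]
gripper_width: 0.149
```

```bash
python3 look.py c; python3 - <<'E'
from h import *
i=camera_info('scene');K=np.array(i['intrinsics']);T=np.array(i['world_from_camera'])
save('r4',np.hstack([ortho(np.load(f)['im'],K,T,.56,-.19,.074,.035) for f in ('sceneb.npz','scenec.npz')]))
im=np.load('sidec.npz')['im'];i0=np.load('side0.npz')['im']
save('r5',np.hstack([cv2.resize(x[160:210,280:345],(390,300),interpolation=cv2.INTER_CUBIC) for x in (i0,im)]))
E
```

```text
t 13.15 pos [ 0.5825 -0.1582  0.119 ] yaw -42.33 z [ 1.3e-03 -9.0e-04 -1.0e+00] F [-1.9  2.8  5.9] M [ 0.08  0.58 -0.03] w 0.149
shift [-0.0012 -0.0006 -0.    ]
turn [-0.0003 -0.0015  0.0312]
```

View pics/r4.png

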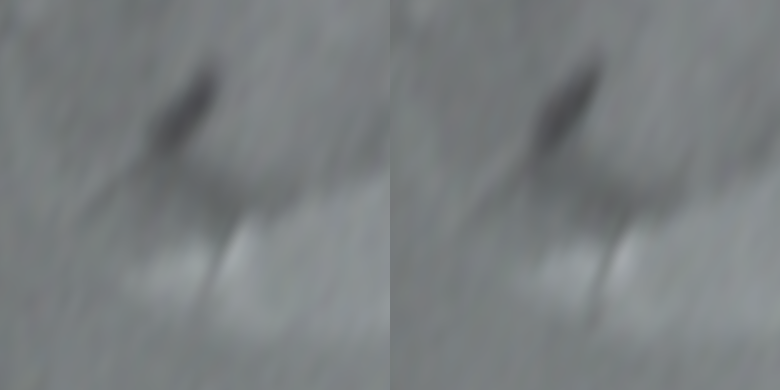

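View pics/pc.png

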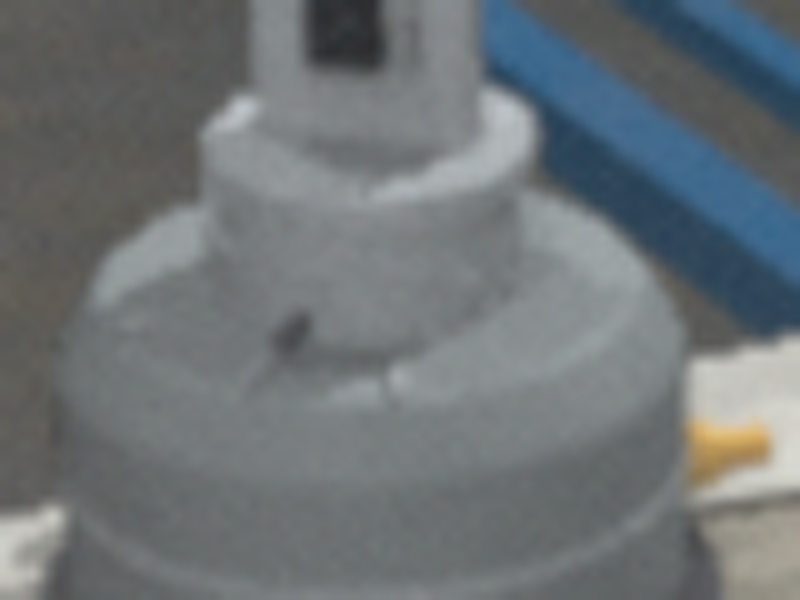

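View pics/r5.png

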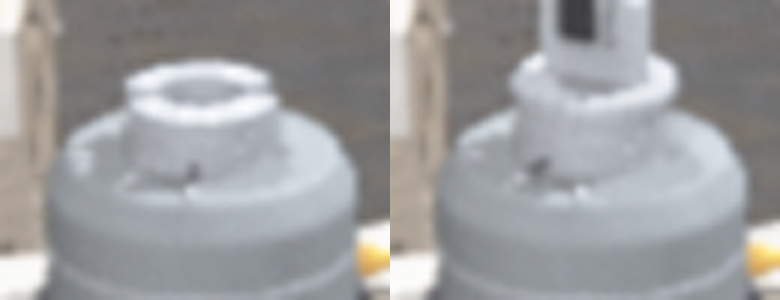

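Emit:
step_arm(
  moves=[
    [0,0.0001,0,0,0,0.03,0],
    [0,0,0,0,0,0,0],
    [0,0,0,0,0,0,0],
    [0,0,0,0,0,0,0],
  ],
)

```text
time: 13.65
tool_pos: [0.5824, -0.1582, 0.119]
tool_rot: [0.0, 0.927, -0.375, 0.001]
contact_force: [-1.7, 2.2, 5.6]
gripper_width: 0.149
```

```bash
python3 look.py d; python3 - <<'E'
from h import *
i=camera_info('scene');K=np.array(i['intrinsics']);T=np.array(i['world_from_camera'])
save('r6',np.hstack([ortho(np.load(f)['im'],K,T,.56,-.19,.074,.035) for f in ('scenec.npz','scened.npz')]))
E
```

```text
t 13.65 pos [ 0.5824 -0.1582  0.119 ] yaw -44.04 z [ 1.3e-03 -8.0e-04 -1.0e+00] F [-1.7  2.2  5.6] M [0.14 0.58 0.12] w 0.149
shift [-0.0012 -0.0006 -0.    ]
turn [-0.0004 -0.0015  0.0014]
```

View pics/r6.png

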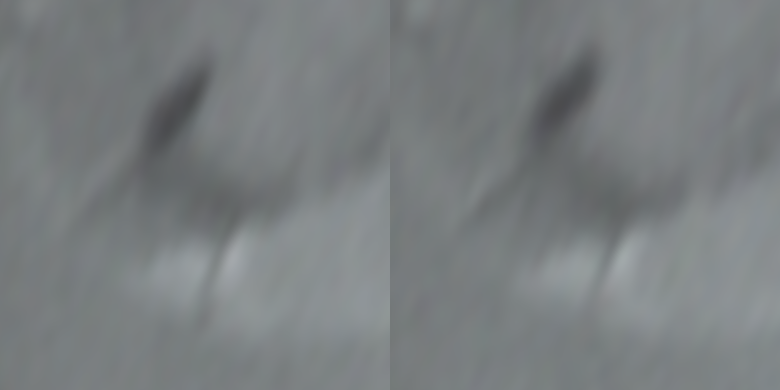

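View pics/pd.png

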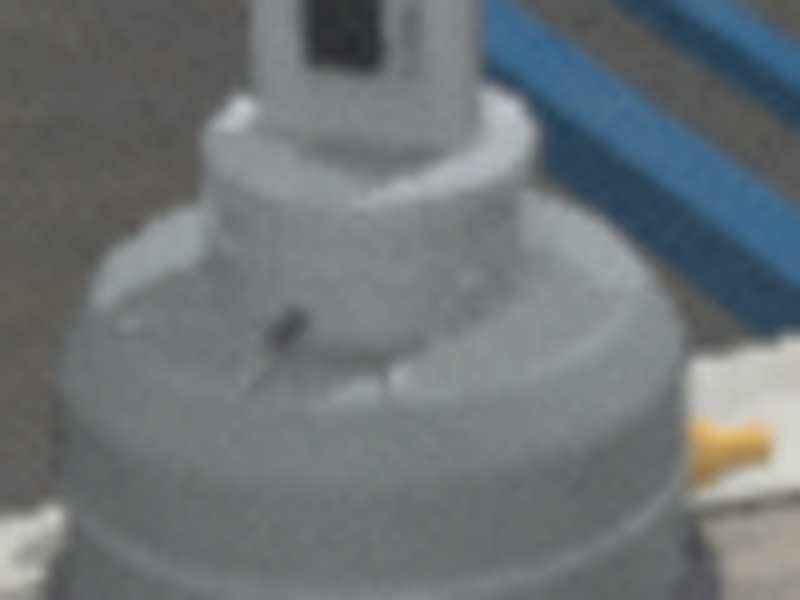

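The pointer, from (300,315) to (272,345), now lines up with the middle rib from (270,365) to (247,392). The cap has turned 37.8° and is held steady, so I'm handing in.

```bash
python3 -c "
from h import *
print(job_done()); s=state(); print(s['time'],s['tool_pos'],s['gripper_width'])"
```

```text
the job is handed in; nothing more can be done
None
the job is handed in; nothing more can be done
```

I slid the cap about 59 mm out of the keeper's open front, lifted it and seated it in the pot neck with the lugs through the notches. I then turned it clockwise to the middle rib and handed in at about 13.8 s, with the bar still gripped and held.

**Final checks:**
- **Seating:** contact came at TCP z = 0.119, the height predicted for fully home. The disc looked flush on the neck in both fixed cameras, with 6–9 N of push on the cap.
- **Turn:** the tool had turned the cap 37.8° (0.66 rad). The click balls start at about 0.80 on the pointer's scale, and the pointer stayed well short of that.
- **Pointer:** in the scene camera it lay in line with the longer middle rib, to within what I could judge (about 2°).
- **Earlier disagreement:** before the last two small turns, my pointer readings put it anywhere from 1° to 4° short. I finished on the nominal 0.66 rad, which agreed with the rib alignment.

**Not checked:** I took no separate final picture of the tape, bolt, end cap and bracket. The arm's path stayed clear of them, and I saw no unexpected contact forces. `job_done()` reports no verdict, so I can't confirm the result beyond these checks.

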